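Half-open the tube viewer's shutter

ROBOT

A 7-joint arm with a two-finger parallel gripper is mounted at the origin on the work surface. World frame = base frame: x ahead of the robot, y to its left, z up, the work surface at z = 0. Lengths are in m, angles in rad, forces in N, time in s.
With the tool pointing down it reaches from about 0.425 to 0.95 m from the base axis. Payload 4.7 kg.
Tool frame: the origin (TCP) lies between the finger pads; the fingertips stand 11 mm ahead of it and the grasp point (between the pads) lies 8 mm behind it (env.finger_overhang is the distance from the TCP to the fingertips, in m); x points along the fingers, y is the direction in which the jaws open and shut, and the axes are right-handed (so a half turn about x gives the same grasp; the last joint's range is limited). The gripper opens to 85 mm and grips with 20 to 120 N. Pads are 22 mm wide; open, the fingers measure 114 mm over their backs; the gripper's body (76 mm by 85 mm) begins 54 mm behind the grasp point. The pads swing forward as they close: fully open they stand 13 mm farther back than shut.
Start: joints at [-1.308, 0.469, -0.049, 1.532, 0.024, 1.141, -0.082], TCP at [0.194, 0.646, 0.242] pointing down, gripper open.
Joint ranges: [-2.59, 2.59], [-0.33, 1.99], [-1.39, 1.29], [0.1, 2.45], [-1.04, 4.18], [0.21, 1.99], [-2.66, 2.66]. Speed limits (rad/s): [2.57, 2.57, 3.14, 3.14, 3.14, 3.14, 3.14].

INTERFACE

Orientations are given as a rotation vector (axis times angle).
In Python, from cell import env gives the robot as it stands.
- The arm moves only by the shell command python3 -m handwheel 'ROWS' [FORCE]. ROWS is JSON, a list of rows, each a list of 3 entries, a list of its own where there are three numbers: the gripper command: -1 is fully open, 1 is shut, values between are in proportion, then the shift along the world's x, y, z in units of 50 mm (1.0 is 50 mm), then the turn about the world's z in units of 10 degrees (1.0 is 10 degrees). A call has 1 to 10 rows; each row shifts and turns the commanded pose from where the row before left it; what a row does not reach is not made up. A row lasts 1/8 s, in which the tool goes at most 62.5 mm and 10.7 degrees, less where a joint would pass 70% of its speed; a pose out of reach is approached as far as the arm can. A call is refused whole if a number of a shift passes 1 or a number of a turn 1, either way. A call with a gripper value outside its range is refused whole. The fingers move at their own pace and stop on an object; FORCE is the grip in N (left out, the last holds). Time passes only in rows, so rows that do not move let the fingers close. It gives the time, the measured TCP pose, the force and the opening at its end, in the units of the state.
- env.observe(): the state, without advancing time (a new reading comes with each control period).
- env.camera(name): name is "side" or "top"; returns a dict with "color" (400x640x3 uint8, red, green, blue), "fx", "fy", "cx", "cy" (pixels), "R" (3x3) and "t" (3): a world point X has camera coordinates R X + t. Camera axes: x right, y down, z forward; pixel columns grow to the right and rows downward; lengths in m; the calibration is good to about 2 mm. A picture is of the moment at which its call begins. There is no depth.
- env.close_job(): hands the job in, once; it reports no verdict.
Trained networks look in a picture, given as the dict that the camera call returned (one of the last four; its "shot" number tells which), for a name from the list of things; names that differ only in an ending like _2 or _b are one class to them, and where a whole thing is asked for, a point or a joint stands for the part that bears it (a point fixed in the world has none). Each returns a list of dicts, best first, with "confidence" (0 to 1); they miss things now and then, are a little off and sometimes report something else, mostly with a low value. They report only what shows in the picture. A call takes as long as a camera call. They do not tell look-alikes from the thing itself.
- env.trace(picture, name): "pixels" (400x640 bool, what is visible of it) and "at" ([column, row] in pixels, amid what is visible of it).
The state is a dict: "t": time; "qpos": joint angles; "dq": joint speeds; "joint_torque": joint torques, N m; "tcp_pos": TCP position; "tool_rot": TCP orientation; "contact_force": force on the tool from outside, world axes, zero at the start; "ft_torque": the same for the moment, N m; "grip_width": finger opening in m.
Only numpy, scipy, OpenCV 4.12 (cv2) and the standard library are available. Lean on these libraries where they do the work, as an engineer would, in place of code of your own. Each camera call takes 0.05 s, during which the arm holds its last target.

TASK

Pick up the green-handled spatula, slip its blade under the front lip of the tube viewer's clear cover, prise the cover up with the blade and swing it back to upright or beyond, then set the spatula down flat on the bench (set it down, do not drop it). Next take the orange shutter knob inside the viewer and slide it against its spring to half of its travel, at the green mark, never letting it past three quarters; finish while still holding it there with the gripper. Leave the cups, the marker and the tape where they are.

Things in the scene. Friction and masses are not known exactly. Their poses are not given: they have to be found in the camera images.
- viewer: tube viewer, open-topped white housing fixed to the bench, 150 (x) x 260 (y) x 70 mm high, walls 6 mm; origin at the centre of its underside, x from the front wall to the hinge (away from the robot), y to the left along the front, z up. Inside, its grey deck is 22 mm above the bench (inner space 138 x 248 mm).
- notch (a point): middle of the notch in the viewer's front wall (wall at viewer x = -75 to -69 mm), viewer frame (-72, 0, 64) mm: 70 mm wide, 12 mm high, between its blue floor 58 mm above the bench and the shut cover's underside at 70 mm. The blade goes in here, under the lip.
- cover (a joint): hinge of the clear blue-framed cover (80 g, 4 mm thick, 260 mm wide; its underside lies on the housing's rim, 70 mm above the bench, when shut). 0 = shut, grows as the front edge rises, pi/2 = upright, stops at 2.0 rad. Slight friction (0.06 N m, about the cover's own weight moment): it roughly stays where it is left. About 1 N at the lip lifts it.
- cover_hinge (a point): middle of the cover's hinge axis, at the rear top edge of the housing: viewer frame (75, 0, 70) mm; the axis runs along the viewer's y, and the cover's underside passes through it. Its x axis turns with the cover.
- cover_lip (a point): front edge of the cover's blue lip (underside, middle): 157 mm from the hinge axis; the lip is 50 mm wide and overhangs the front wall by 7 mm.
- shutter (a joint): travel of the shutter in m along the viewer's +y: 0 = closed at its spring stop (to the right as seen from the robot), 0.060 = fully open, 0.030 = half travel. The spring pulls it closed with 2 N at 0, rising by 2 N per 10 mm to 8 N at half and 14 N fully open.
- shutter_knob (a point): top centre of the orange shutter knob, an upright block 28 (x) x 12 (y) x 40 mm high standing on the black shutter leaf (leaf top 26 mm, knob top 66 mm above the bench). In the viewer frame it is at x = -25 mm and y = -30 mm when closed, y = 0 at half travel. It moves with the shutter; 80 mm or more of free deck is left of it and right of it for fingers.
- half_mark (a point): where the top centre of the knob is at half travel: viewer frame (-25, 0, 66) mm. Green stripes on the deck in front of the knob's path and behind the leaf mark the same y.
- spatula: loose spatula, 50 to 80 g: green handle 100 x 16 mm wide x 24 mm high (x = -100 to 0 mm), steel blade 110 x 16 x 3 mm (x = 0 to 110 mm, centre plane 12 mm above the handle's underside). Origin on the underside of the handle's front end; x points along the blade to its tip, z up. On the bench its origin is at z = 0. The blue marker lies on the other side of the robot.
- spatula_grip (a point): middle of the handle's height, 20 mm behind the handle's front end, near the centre of mass: the place to grip, across the 16 mm width; 130 mm behind the tip.
- spatula_tip (a point): middle of the blade's front edge.
- marker: loose blue marker with a black cap, 150 x 14 x 14 mm, lying along its x; origin under it. Not needed.
- cup0: loose specimen cup with white lid, 56 mm across, 68 mm high, origin under its centre. Not needed.
- cup1: loose specimen cup with white lid, 56 mm across, 68 mm high, origin under its centre. Not needed.
- cup2: loose specimen cup with white lid, 56 mm across, 68 mm high, origin under its centre. Not needed.
- tape: loose white tape roll, 56 mm across, 25 mm high, lying flat, origin under its centre. Not needed.
Things that resemble listed ones, but are neither listed nor needed, are in the scene too. Of the things like the spatula, leave any that is purple; of the rest the smaller one is meant.

How it is judged:
On the way, in this order (a step that is already met when the one before it is completed fails the run):
1. the cover is prised up by the spatula (value of joint cover above 0.2 rad and contact force between spatula and cover above 0.1 N), for 0.05 s.
2. the cover is swung back to upright or beyond (value of joint cover above 1.48 rad), for 0.1 s.
3. the spatula is brought down to the bench while still in the fingers, not dropped (height (world z) of spatula below 0.025 m and angle between spatula's own z axis and vertical below 0.35 rad and contact force between the fingers and spatula above 0.3 N), for 0.05 s.
4. the spatula lies flat on the bench, let go (height (world z) of spatula between -0.005 and 0.012 m and angle between spatula's own z axis and vertical below 0.2 rad and contact force between the fingers and spatula below 0.05 N), for 0.1 s.
5. the fingers hold the shutter at half travel (value of joint shutter between 0.025 and 0.035 m and contact force between the fingers and shutter above 3 N), for 0.5 s.
At the end, for the whole second after the job is handed in: The shutter stands still at 25 to 35 mm of its 60 mm travel, with the fingers pushing on it with more than 3 N and the spatula touching neither fingers nor shutter; the cover is open at 1.48 rad or more; the spatula lies flat and still on the bench (all of step 4 and all of step 5 and velocity of joint shutter between -0.01 and 0.01 m/s and value of joint cover above 1.48 rad and linear speed of spatula below 0.02 m/s and contact force between spatula and shutter below 0.05 N); the arm keeps its last pose, push and grip.
It fails at once if the shutter is opened past three quarters (45 mm) (value of joint shutter above 0.046 m).
It fails at once if a cup, the marker or the tape is moved by more than 30 mm (distance of any of marker, cup0, cup1, cup2, tape from where it was at the start of the episode above 0.03 m).
It also fails if it takes over 64 s, if anything falls off the work surface, if the arm or the gripper's body presses on something with over 40 N, if the wrist force passes 120 N, or if a joint passes its speed limit or range.

## Working session

There is one attempt and no reset: what is moved stays moved. The work goes in short steps, Python scripts to look and compute and a shell command to move; the robot and the scene stay as the last step left them, time stands still between calls to the robot, and variables do not carry over. Pictures are saved under pics/ and viewed, and the job is handed in when it is done.

```bash
ls; mkdir -p pics; cat > h.py <<'E'
import numpy as np, cv2
from cell import env
def save(p,n): cv2.imwrite('pics/'+n, cv2.cvtColor(p['color'],cv2.COLOR_RGB2BGR))
def unproj(p,uv,z):
    R=np.array(p['R']);t=np.array(p['t']);d=R.T@np.array([(uv[0]-p['cx'])/p['fx'],(uv[1]-p['cy'])/p['fy'],1.]);o=-R.T@t
    return o+d*(z-o[2])/d[2]
def proj(p,X):
    c=np.array(p['R'])@np.array(X)+np.array(p['t']);return np.array([p['fx']*c[0]/c[2]+p['cx'],p['fy']*c[1]/c[2]+p['cy']])
E
python3 - <<'E'
from h import *
for n in ('top','side'):
    p=env.camera(n);save(p,n+'0.png')
    print(n,-np.array(p['R']).T@np.array(p['t']),p['fx'],np.round(p['R'],2).tolist())
    for nm in ('spatula','viewer','marker','cup0','tape','shutter_knob','notch','cover_lip'):
        try:
            for r in env.trace(p,nm): print(nm,round(r['confidence'],2),r['at'],int(r['pixels'].sum()))
        except Exception as e: print(nm,e)
s=env.observe();print(s)
E
```

```text
pics
top [0.41904228 0.02177604 1.32301327] 368.20589436397677 [[-0.03, -1.0, 0.01], [-1.0, 0.03, -0.08], [0.08, -0.02, -1.0]]
spatula 0.8 [179.1, 277.3] 536
spatula 0.6 [232.7, 230.3] 339
spatula 0.59 [285.2, 254.4] 280
spatula 0.57 [410.7, 145.9] 263
viewer 0.97 [298.9, 157.7] 3491
marker 0.63 [394.7, 219.1] 196
cup0 0.73 [437.3, 178.9] 267
cup0 0.71 [419.9, 162.7] 223
cup0 0.63 [410.4, 147.4] 225
notch 0.6 [232.9, 234.2] 343
side [ 0.42568163 -0.78767901  0.93065086] 385.69793292075167 [[1.0, -0.07, 0.01], [-0.04, -0.73, -0.68], [0.06, 0.68, -0.73]]
spatula 0.61 [274.5, 192.7] 316
spatula 0.53 [249.0, 124.4] 295
viewer 0.79 [371.5, 194.5] 3822
marker 0.55 [305.3, 298.1] 370
cup0 0.76 [406.3, 307.4] 602
cup0 0.66 [384.1, 318.9] 574
tape 0.69 [302.4, 232.7] 287
tape 0.24 [307.1, 298.5] 352
notch 0.85 [371.1, 195.1] 3799
cover_lip 0.76 [371.2, 185.2] 2871
{'t': 0.9, 'qpos': array([-1.30793655,  0.46858694, -0.0486253 ,  1.53248682,  0.02410717,
        1.14102431, -0.082268  ]), 'dq': array([-0.00076796,  0.00272358, -0.00135322,  0.00179717,  0.00069024,
        0.0015289 ,  0.00047216]), 'joint_torque': array([ 9.19152844e-04, -5.10163236e+01, -4.63395857e-02, -2.38015866e+01,
        1.08677128e-02,  1.08074786e-03,  1.49853420e-06]), 'tcp_pos': array([0.19410414, 0.64650539, 0.24234933]), 'tool_rot': array([ 0.22901497,  1.55867684, -0.22888315]), 'contact_force': array([-0.35619132, -0.10653985,  0.75264501]), 'ft_torque': array([-0.0439474 , -0.01034806,  0.00165928]), 'grip_width': 0.08559271461092095}
```

View pics/top0.png

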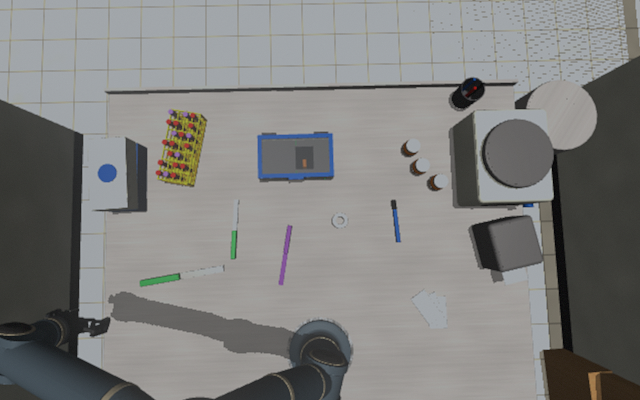

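View pics/side0.png

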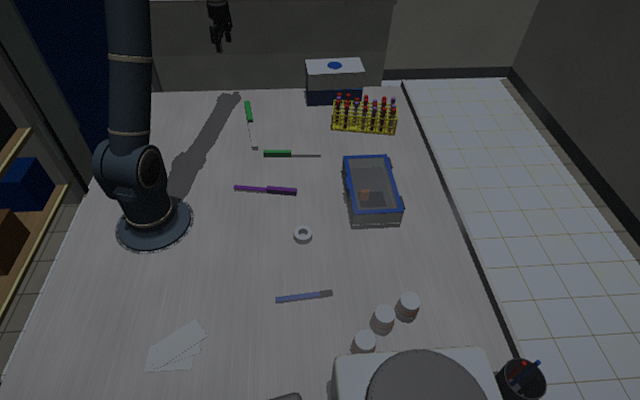

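```bash
python3 - <<'E'
import cv2
a=cv2.imread('pics/top0.png')[90:290,200:360];cv2.imwrite('pics/topc.png',cv2.resize(a,None,fx=3,fy=3,interpolation=cv2.INTER_CUBIC)[:600])
b=cv2.imread('pics/side0.png')[90:260,220:480];cv2.imwrite('pics/sidec.png',cv2.resize(b,None,fx=3,fy=3,interpolation=cv2.INTER_CUBIC))
E
```

```text
(no output)
```

View pics/topc.png

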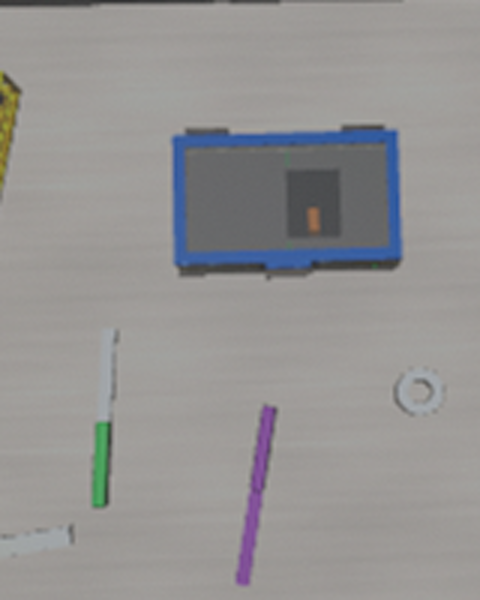

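View pics/sidec.png

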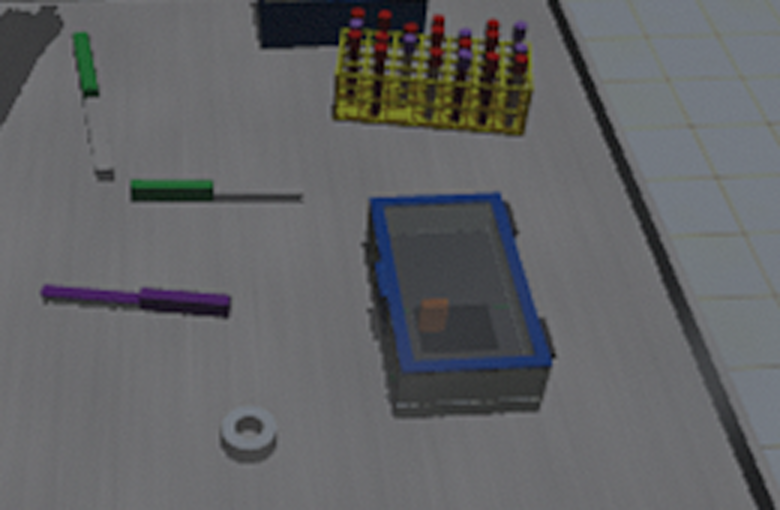

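Spatula-like things in the top picture: purple (285,254), which is excluded; green (182,276), which is the longer one; and green (234,230), which is the shorter. The one at (234,230) fits. Measuring it will confirm the lengths.

```bash
python3 - <<'E'
from h import *
p=env.camera('top')
hsv=cv2.cvtColor(p['color'],cv2.COLOR_RGB2HSV)
g=(hsv[...,0]>45)&(hsv[...,0]<75)&(hsv[...,1]>120)
n,l,st,c=cv2.connectedComponentsWithStats(g.astype(np.uint8))
for i in range(1,n):
    if st[i,4]<40: continue
    ys,xs=np.where(l==i); r=cv2.minAreaRect(np.c_[xs,ys].astype(np.float32))
    P=np.array([unproj(p,(x,y),.024)[:2] for x,y in zip(xs,ys)])
    m=P.mean(0);w,v=np.linalg.eigh(np.cov(P.T));a=(P-m)@v[:,1]
    print('green',st[i,4],m,v[:,1],np.ptp(a),np.ptp((P-m)@v[:,0]), c[i])
for r in env.trace(p,'spatula'):
    ys,xs=np.where(r['pixels']);P=np.array([unproj(p,(x,y),.0135)[:2] for x,y in zip(xs,ys)])
    m=P.mean(0);w,v=np.linalg.eigh(np.cov(P.T));a=(P-m)@v[:,1];d=v[:,1]
    print(r['at'],np.ptp(a),m+d*a.max(),m+d*a.min(),d)
b=(hsv[...,0]>105)&(hsv[...,0]<125)&(hsv[...,1]>120);b[:, :250]=0;b[:,345:]=0;b[:120]=0;b[190:]=0
n,l,st,c=cv2.connectedComponentsWithStats(b.astype(np.uint8));i=1+np.argmax(st[1:,4])
cs,_=cv2.findContours((l==i).astype(np.uint8),cv2.RETR_EXTERNAL,cv2.CHAIN_APPROX_NONE)
cnt=max(cs,key=cv2.contourArea);P=np.array([unproj(p,q[0],.074)[:2] for q in cnt],np.float32)
r=cv2.minAreaRect(P);print('cover',r,cv2.boxPoints(r))
# rear edge & sides by line fits
o=(hsv[...,0]>5)&(hsv[...,0]<20)&(hsv[...,1]>100);o[:, :258]=0;o[:,335:]=0;o[:130]=0;o[182:]=0
ys,xs=np.where(o);print('knob px',xs.min(),xs.max(),ys.min(),ys.max(),unproj(p,(xs.mean(),ys.mean()),.066))
np.save('top0.npy',P)
crop=p['color'][195:290,130:310];cv2.imwrite('pics/spc.png',cv2.cvtColor(cv2.resize(crop,None,fx=4,fy=4,interpolation=cv2.INTER_CUBIC),cv2.COLOR_RGB2BGR))
E
```

```text
green 96 [0.37759807 0.29253802] [-0.99826801  0.05883015] 0.09391593695077674 0.012898166528737445 [233.01041667 244.34375   ]
green 199 [0.26368451 0.54916384] [-0.14264213  0.98977433] 0.13148369121169234 0.01770518657824182 [158.87939698 279.65326633]
[231.4, 227.3] 0.20463590060915926 [0.32951469 0.2972664 ] [0.53385659 0.28630109] [-0.99856332  0.05358449]
[181.9, 276.5] 0.28905513243247755 [0.25469664 0.6189693 ] [0.29746632 0.33309586] [-0.14796375  0.98899278]
[284.7, 252.5] 0.20854988824845802 [0.23495112 0.13358276] [0.44024314 0.09686437] [-0.98437849  0.17606527]
cover ((0.6736095547676086, 0.06605919450521469), (0.15627700090408325, 0.25710681080818176), 0.393136590719223) [[ 0.5945908   0.19407344]
 [ 0.59635496 -0.06302733]
 [ 0.7526283  -0.06195505]
 [ 0.75086415  0.19514573]]
knob px 303 305 160 166 [0.65139557 0.03650431 0.066     ]
```

View pics/spc.png

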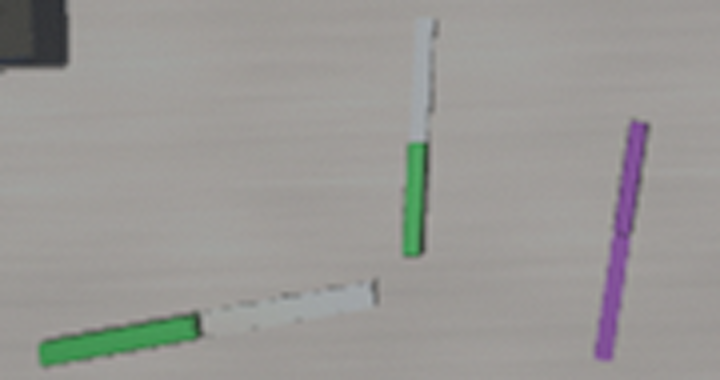

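```bash
cat >> h.py <<'E'
from scipy.spatial.transform import Rotation as Ro
def st():
    s=env.observe();M=Ro.from_rotvec(s['tool_rot']).as_matrix()
    yaw=np.degrees(np.arctan2(M[1,1],M[0,1]))
    print('t',round(s['t'],2),'tcp',np.round(s['tcp_pos'],4),'yax yaw',round(yaw,2),'xax',np.round(M[:,0],3),'F',np.round(s['contact_force'],1),'w',round(s['grip_width'],4));return s
E
python3 - <<'E'
from h import *
s=st();print((np.array([.4075,.2908,.014])-s['tcp_pos'])/.05)
E
```

```text
t 1.0 tcp [0.1941 0.6465 0.2423] yax yaw 73.28 xax [-0.  0. -1.] F [ 0.3 -0.1  0.1] w 0.085
[ 4.26737621 -7.11395592 -4.56681347]
```

```bash
python3 -m handwheel '[[-1,[0.53,-0.89,-0.3],0.17],[-1,[0.53,-0.89,-0.3],0.17],[-1,[0.53,-0.89,-0.3],0.17],[-1,[0.53,-0.89,-0.3],0.17],[-1,[0.53,-0.89,-0.3],0.17],[-1,[0.53,-0.89,-0.3],0.17],[-1,[0.53,-0.89,-0.3],0.17],[-1,[0.53,-0.89,-0.3],0.17],[-1,[0,0,0],0]]' 40; python3 - <<'E'
from h import *
s=st();print((np.array([.4075,.2908,.014])-s['tcp_pos'])/.05)
p=env.camera('side');save(p,'s1.png')
p=env.camera('top');save(p,'t1.png')
hsv=cv2.cvtColor(p['color'],cv2.COLOR_RGB2HSV)
E
```

```text
t: 2.12
tcp_pos: [0.4079, 0.2857, 0.1214]
tool_rot: [0.047, 1.571, -0.052]
contact_force: [0.7, 0.7, 0.2]
grip_width: 0.0855
t 2.12 tcp [0.4079 0.2857 0.1214] yax yaw 86.4 xax [-0.001 -0.003 -1.   ] F [0.7 0.7 0.2] w 0.0855
[-0.00867478  0.10207389 -2.14877545]
```

View pics/s1.png

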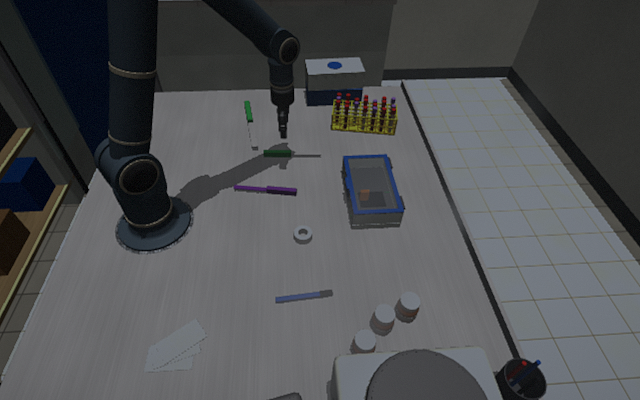

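The gripper is over the shorter green spatula, whose handle is at (278,153).

```bash
python3 -m handwheel '[[-1,[0,0.1,-0.6],0.05],[-1,[0,0,-0.6],0],[-1,[0,0,-0.5],0],[-1,[0,0,-0.3],0],[-1,[0,0,-0.13],0],[1,[0,0,0],0],[1,[0,0,0],0],[1,[0,0,0],0],[1,[0,0,0],0]]' 50; python3 - <<'E'
from h import *
s=st()
E
```

```text
t: 3.35
tcp_pos: [0.4065, 0.2956, 0.0165]
tool_rot: [0.036, 1.57, -0.035]
contact_force: [-0.8, -0.2, 1.2]
grip_width: 0.0148
t 3.35 tcp [0.4065 0.2956 0.0165] yax yaw 87.38 xax [ 0.001  0.001 -1.   ] F [-0.8 -0.2  1.2] w 0.0148
```

```bash
python3 -m handwheel '[[1,[0,0,0.4],0],[1,[0,0,0.8],0],[1,[0,0,0.8],0],[1,[0.1,-0.6,0],0.1],[1,[0.1,-0.8,0],0.1],[1,[0.1,-0.8,0],0.1],[1,[0.1,-0.8,0],0.05],[1,[0.1,-0.8,0],0],[1,[0.1,-0.8,0],0],[1,[0,0,0],0]]'; python3 - <<'E'
from h import *
s=st()
for n in ('top','side'):
    p=env.camera(n);save(p,n+'2.png');print(proj(p,s['tcp_pos']))
    for r in env.trace(p,'spatula'): print(r['confidence'],r['at'],r['pixels'].sum())
    u,v=proj(p,s['tcp_pos']+np.array([.06,0,0])).astype(int)
    c=p['color'][max(0,v-60):v+60,u-80:u+80]
    cv2.imwrite('pics/%s2c.png'%n,cv2.cvtColor(cv2.resize(c,None,fx=4,fy=4,interpolation=cv2.INTER_CUBIC),cv2.COLOR_RGB2BGR));print(u-80,v-60)
E
```

```text
t: 4.6
tcp_pos: [0.4361, 0.0622, 0.1159]
tool_rot: [-0.008, 1.571, 0.006]
contact_force: [0.1, 0.7, -1.1]
grip_width: 0.0145
t 4.6 tcp [0.4361 0.0622 0.1159] yax yaw 90.5 xax [-0.    -0.001 -1.   ] F [ 0.1  0.7 -1.1] w 0.0145
[297.64504747 225.33207206]
0.66 [180.2, 277.6] 617
0.63 [295.2, 194.8] 105
217 147
[294.45106393 175.49072649]
0.85 [287.7, 176.3] 363
0.74 [272.1, 194.6] 348
0.56 [250.1, 122.7] 282
234 114
```

View pics/side2c.png

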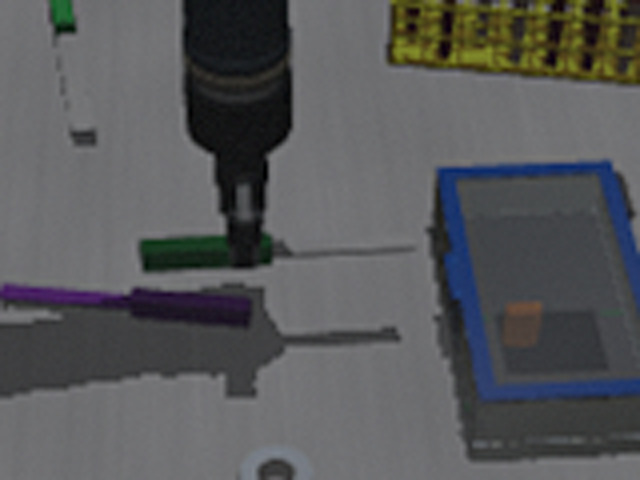

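View pics/top2c.png

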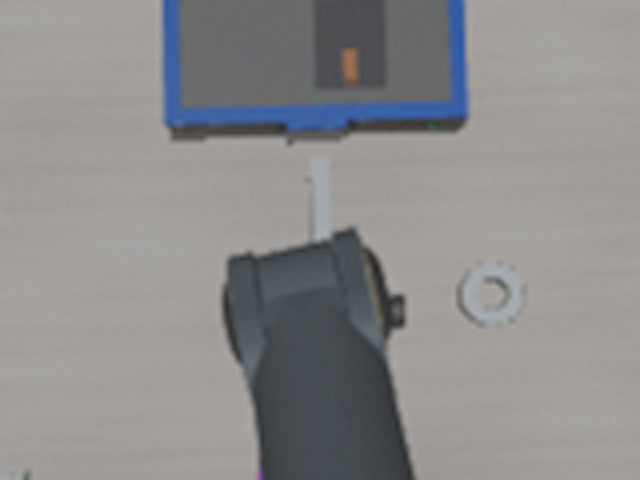

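```bash
cat >> h.py <<'E'
def tri(pa,ua,pb,ub):
    P=lambda p:np.array([[p['fx'],0,p['cx']],[0,p['fy'],p['cy']],[0,0,1]])@np.c_[p['R'],p['t']]
    X=cv2.triangulatePoints(P(pa),P(pb),np.array(ua,float).reshape(2,1),np.array(ub,float).reshape(2,1));return (X[:3]/X[3]).ravel()
E
python3 - <<'E'
from h import *
a=env.camera('top');b=env.camera('side');s=st()
T=tri(a,(296.5,186.3),b,(337.5,176.0));print('tip',T,proj(a,T),proj(b,T),T-s['tcp_pos'])
for z in (.105,.11,.115,.12): print(z,unproj(a,(296.5,186.3),z),unproj(b,(337.5,176),z))
h=s['tcp_pos']+[.13,0,-.0045];print('exp',proj(a,h),proj(b,h))
h=s['tcp_pos']+[.02,0,-.0045];print('exp front',proj(b,h))
E
```

```text
t 4.9 tcp [0.4361 0.0666 0.1158] yax yaw 91.01 xax [ 0.  0. -1.] F [ 0.3  0.6 -0.8] w 0.015
tip [0.56727277 0.06310993 0.10565492] [296.51112132 185.86498418] [337.07488578 176.03578687] [ 0.13122088 -0.00353214 -0.01019044]
0.105 [0.56589675 0.06320444 0.105     ] [0.5687147  0.06386941 0.105     ]
0.11 [0.5652939  0.06303437 0.11      ] [0.56784851 0.05871258 0.11      ]
0.115 [0.56469106 0.06286431 0.115     ] [0.56698233 0.05355575 0.115     ]
0.12 [0.56408821 0.06269424 0.12      ] [0.56611615 0.04839892 0.12      ]
exp [295.38931051 186.0534215 ] [336.65910524 173.92167251]
exp front [300.95250332 175.31892666]
```

```bash
python3 - <<'E'
from h import *
s=st()
a=env.camera('top');b=env.camera('side');save(a,'top3.png');save(b,'side3.png')
def crop(p,u0,v0,w,h,f,n): cv2.imwrite('pics/'+n,cv2.cvtColor(cv2.resize(p['color'][v0:v0+h,u0:u0+w],None,fx=f,fy=f,interpolation=cv2.INTER_NEAREST),cv2.COLOR_RGB2BGR))
crop(b,295,150,80,55,10,'side3c.png')
crop(a,270,165,60,40,10,'top3c.png')
E
```

```text
t 4.9 tcp [0.4361 0.0666 0.1158] yax yaw 91.01 xax [ 0.  0. -1.] F [ 0.3  0.6 -0.8] w 0.015
```

View pics/side3c.png

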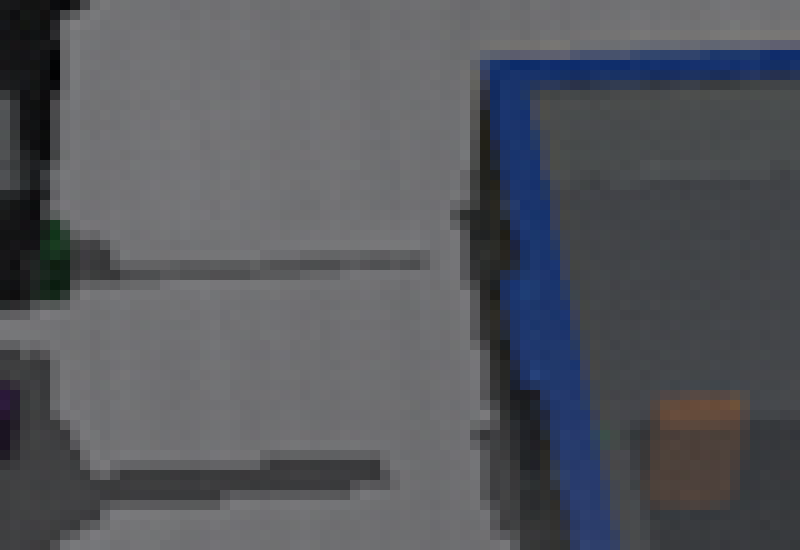

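View pics/top3c.png

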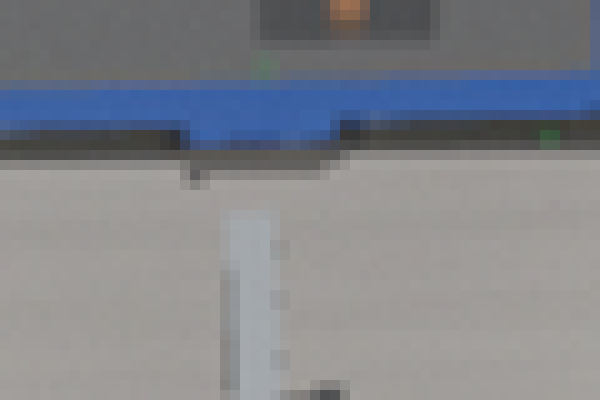

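```bash
python3 - <<'E'
from h import *
a=env.camera('top');b=env.camera('side');s=env.observe()
print('lip top view z.074',unproj(a,(295.7,179.5),.074),'proj side of that',proj(b,unproj(a,(295.7,179.5),.074)))
for y in(.091,.041): print('lip ends side',proj(b,[.594,y,.074]),proj(b,[.594,y,.070]))
t=s['tcp_pos']+[.13,.0022,-.0045];print('tip exp',t,proj(a,t),proj(b,t))
print('tip tri',tri(a,(294.7,185.6),b,(337.4,175.6)))
print('tip top z.111/.106',unproj(a,(294.7,185.6),.111),unproj(a,(294.7,185.6),.106))
# viewer front far-left top corner, cover z .074
print(proj(b,[.6025,.196,.074]),proj(a,[.6025,.196,.074]))
for y in (.2,.195,.19):print(proj(a,[.6025,y,.074]))
print('blade root exp',proj(b,s['tcp_pos']+[.02,.0003,-.0045]))
E
```

```text
lip top view z.074 [0.59309262 0.06642378 0.074     ] proj side of that [344.52596988 182.23136342]
lip ends side [343.85908534 176.80583777] [343.77208617 177.7050258 ]
lip ends side [345.82467851 187.97822473] [345.73042905 188.87535849]
tip exp [0.56607911 0.06824909 0.11129937] [294.90406531 186.05988033] [336.60988599 173.57249173]
tip tri [0.56902824 0.06925896 0.10150414]
tip top z.111/.106 [0.56766613 0.06889911 0.111     ] [0.56827926 0.06909351 0.106     ]
[342.55944727 155.1372319 ] [257.67081631 177.77113228]
[256.49697846 177.80201926]
[257.96425773 177.76341101]
[259.4313566 177.7248075]
blade root exp [300.96607832 175.39568052]
```

```bash
python3 -m handwheel '[[1,[0,0,-0.5],-0.1],[1,[0,0,-0.45],0],[1,[0,0,0],0],[1,[0.3,0,0],0],[1,[0,0,0],0],[1,[0,0,0],0]]'; python3 - <<'E'
from h import *
s=st()
a=env.camera('top');b=env.camera('side')
def crop(p,u0,v0,w,h,f,n): return cv2.resize(p['color'][v0:v0+h,u0:u0+w],None,fx=f,fy=f,interpolation=cv2.INTER_NEAREST)
A=crop(b,290,145,80,60,7,'');B=crop(a,270,160,60,40,9,'')[:,:]
C=np.zeros((600,800,3),np.uint8)
cv2.imwrite('pics/side4c.png',cv2.cvtColor(A,cv2.COLOR_RGB2BGR));cv2.imwrite('pics/top4c.png',cv2.cvtColor(B,cv2.COLOR_RGB2BGR))
t=s['tcp_pos']+[.131,-.008,-.0045];print(proj(b,t))
E
```

```text
t: 5.85
tcp_pos: [0.4517, 0.0655, 0.0689]
tool_rot: [0.002, 1.57, -0.001]
contact_force: [-0.0, 0.0, -0.6]
grip_width: 0.0148
t 5.85 tcp [0.4517 0.0655 0.0689] yax yaw 89.87 xax [ 0.001  0.    -1.   ] F [-0.   0.  -0.6] w 0.0148
[341.38070139 186.5093536 ]
```

View pics/side4c.png

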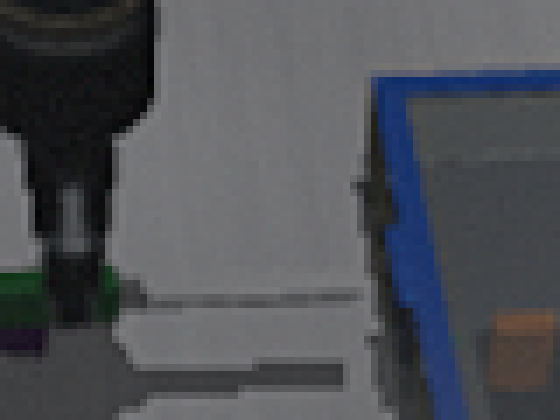

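View pics/top4c.png

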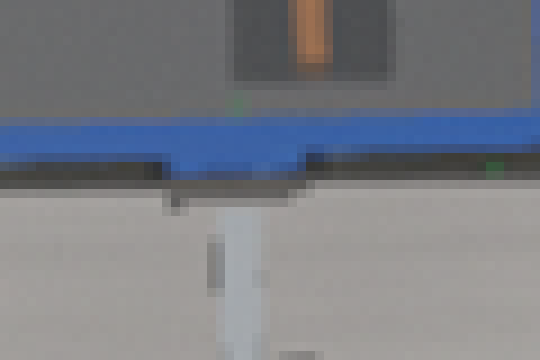

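```bash
python3 -m handwheel '[[1,[0.3,0,0],0],[1,[0.35,0,0],0],[1,[0.35,0,0],0],[1,[0,0,0],0]]'; python3 - <<'E'
from h import *
s=st()
a=env.camera('top');b=env.camera('side')
A=cv2.resize(b['color'][140:210,290:390],None,fx=7,fy=7);B=cv2.resize(a['color'][140:200,260:340],None,fx=7,fy=7)
cv2.imwrite('pics/side5c.png',cv2.cvtColor(A,cv2.COLOR_RGB2BGR));cv2.imwrite('pics/top5c.png',cv2.cvtColor(B,cv2.COLOR_RGB2BGR))
E
```

```text
t: 6.45
tcp_pos: [0.5032, 0.0655, 0.0685]
tool_rot: [0.002, 1.569, -0.002]
contact_force: [-1.1, 0.6, -0.8]
grip_width: 0.0148
t 6.45 tcp [0.5032 0.0655 0.0685] yax yaw 89.85 xax [ 0.002  0.    -1.   ] F [-1.1  0.6 -0.8] w 0.0148
```

View pics/side5c.png

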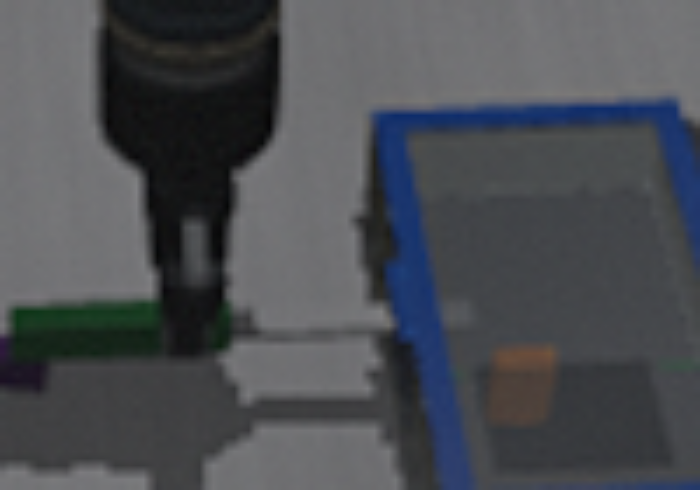

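View pics/top5c.png

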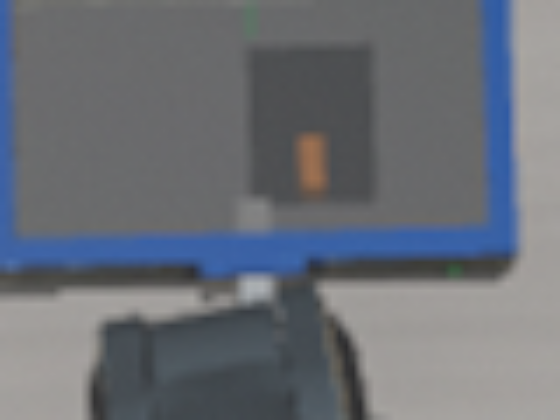

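The blade tip shows through the cover at side crop (455,310), inside the notch and clear of the knob. Next I prise along the arc.

```bash
python3 -m handwheel '[[1,[0.03,0,0.38],0],[1,[0.07,0,0.4],0],[1,[0.13,0,0.33],0],[1,[0.19,0,0.31],0],[1,[0.22,0,0.26],0]]' 60; python3 - <<'E'
from h import *
s=st()
b=env.camera('side')
A=cv2.resize(b['color'][100:220,270:430],None,fx=4,fy=4)
cv2.imwrite('pics/side6c.png',cv2.cvtColor(A,cv2.COLOR_RGB2BGR))
E
```

```text
t: 7.18
tcp_pos: [0.532, 0.0654, 0.1525]
tool_rot: [0.001, 1.573, -0.001]
contact_force: [-0.2, 0.3, -1.9]
grip_width: 0.0144
t 7.17 tcp [0.532  0.0654 0.1525] yax yaw 89.9 xax [-0.002 -0.    -1.   ] F [-0.2  0.3 -1.9] w 0.0144
```

View pics/side6c.png

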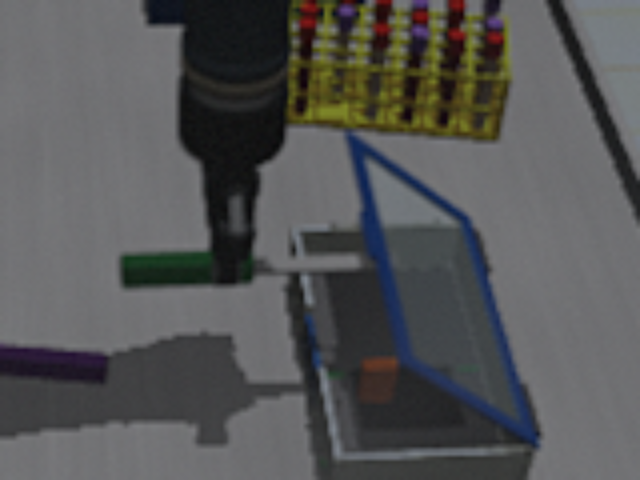

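The cover is up about 0.8 rad and resting on the blade, so I carry on.

```bash
python3 -m handwheel '[[1,[0.26,0,0.24],0],[1,[0.29,0,0.2],0],[1,[0.31,0,0.16],0],[1,[0.34,0,0.1],0],[1,[0.36,0,0.06],0],[1,[0.4,0,0],0],[1,[0.4,0,0],0],[1,[0,0,0],0],[1,[0,0,0],0]]'; python3 - <<'E'
from h import *
s=st()
b=env.camera('side')
A=cv2.resize(b['color'][60:220,270:470],None,fx=3.5,fy=3.5)
cv2.imwrite('pics/side7c.png',cv2.cvtColor(A,cv2.COLOR_RGB2BGR))
E
```

```text
t: 8.35
tcp_pos: [0.6503, 0.0655, 0.1899]
tool_rot: [0.002, 1.572, -0.002]
contact_force: [-0.9, 0.1, -1.1]
grip_width: 0.0149
t 8.35 tcp [0.6503 0.0655 0.1899] yax yaw 89.88 xax [-0.001 -0.    -1.   ] F [-0.9  0.1 -1.1] w 0.0149
```

View pics/side7c.png

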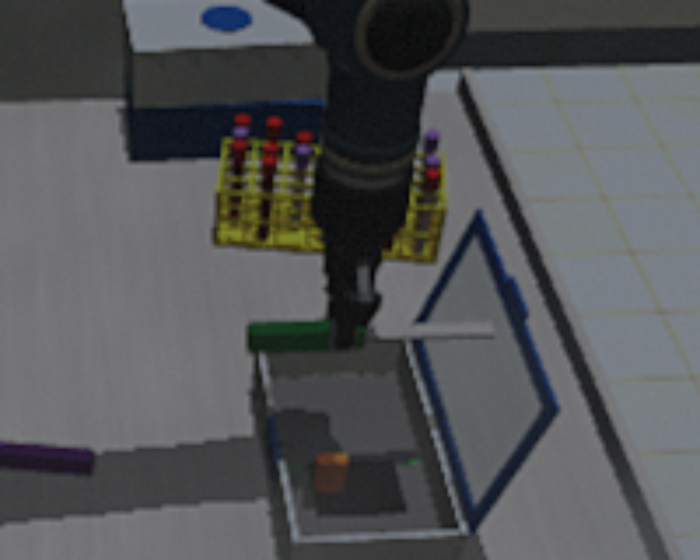

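```bash
python3 -m handwheel '[[1,[-0.4,0,0],0],[1,[-0.8,0,0],0],[1,[-0.8,0,0],0],[1,[-0.8,0.2,0],0],[1,[-0.5,0.8,0],0],[1,[-0.4,0.9,0],0],[1,[-0.4,0.9,0],0],[1,[-0.4,0.9,0],0],[1,[-0.3,0.9,0],0],[1,[0,0,0],0]]'; python3 - <<'E'
from h import *
s=st()
b=env.camera('side');save(b,'side8.png')
print(((np.array([.41,.2956,.017])-s['tcp_pos'])/.05))
E
```

```text
t: 9.65
tcp_pos: [0.4086, 0.2993, 0.1907]
tool_rot: [-0.003, 1.571, 0.006]
contact_force: [-0.4, -1.0, -0.8]
grip_width: 0.0142
t 9.65 tcp [0.4086 0.2993 0.1907] yax yaw 90.34 xax [-0.     0.002 -1.   ] F [-0.4 -1.  -0.8] w 0.0142
[ 0.02760548 -0.07493245 -3.47488956]
```

View pics/side8.png

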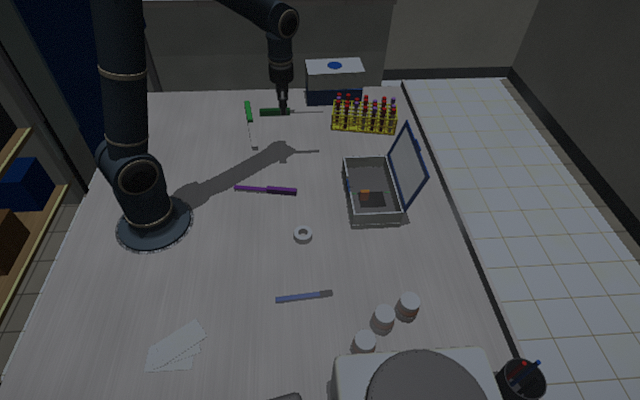

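```bash
python3 -m handwheel '[[1,[0,0,-0.7],0],[1,[0,0,-0.8],0],[1,[0,0,-0.7],0],[1,[0,0,-0.5],0],[1,[0,0,-0.4],0],[1,[0,0,-0.2],0],[1,[0,0,-0.1],0],[1,[0,0,0],0],[1,[0,0,0],0]]'; python3 - <<'E'
from h import *
s=st()
E
```

```text
t: 10.82
tcp_pos: [0.4116, 0.2958, 0.021]
tool_rot: [0.002, 1.57, -0.001]
contact_force: [0.3, 0.1, -0.0]
grip_width: 0.0147
t 10.82 tcp [0.4116 0.2958 0.021 ] yax yaw 89.88 xax [ 0.001  0.001 -1.   ] F [ 0.3  0.1 -0. ] w 0.0147
```

```bash
python3 -m handwheel '[[1,[0,0,-0.05],0],[1,[0,0,-0.03],0],[1,[0,0,0],0],[1,[0,0,0],0]]'; python3 - <<'E'
from h import *
s=st()
b=env.camera('side')
A=cv2.resize(b['color'][90:190,220:370],None,fx=5,fy=5)
cv2.imwrite('pics/side9c.png',cv2.cvtColor(A,cv2.COLOR_RGB2BGR))
E
```

```text
t: 11.32
tcp_pos: [0.4112, 0.2956, 0.0165]
tool_rot: [0.002, 1.571, -0.001]
contact_force: [0.1, -0.6, 2.5]
grip_width: 0.0145
t 11.32 tcp [0.4112 0.2956 0.0165] yax yaw 89.88 xax [ 0.  0. -1.] F [ 0.1 -0.6  2.5] w 0.0145
```

View pics/side9c.png

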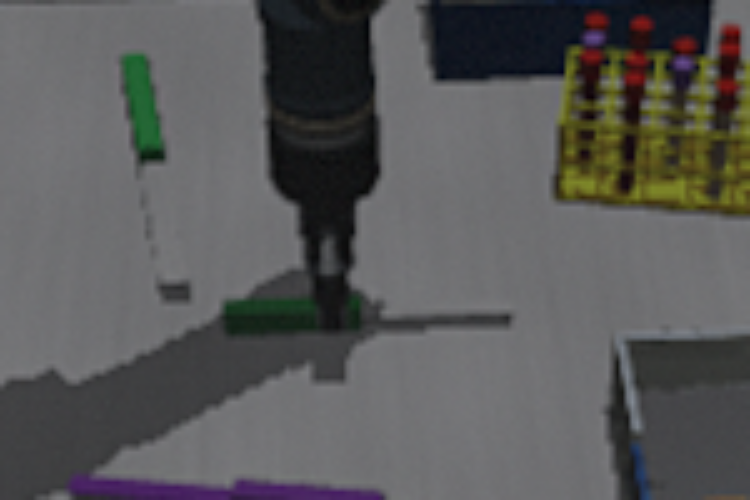

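The spatula is on the bench, with about 2.5 N of reaction. Now I let go.

```bash
python3 -m handwheel '[[-1,[0,0,0],0],[-1,[0,0,0],0],[-1,[0,0,0],0],[-1,[0,0,0],0],[-1,[0,0,0.3],0],[-1,[0,0,0.8],0],[-1,[0,0,0.9],0],[-1,[0,0,0.9],0],[-1,[0,0,0.6],0],[-1,[0,0,0],0]]'; python3 - <<'E'
from h import *
s=st()
b=env.camera('side');a=env.camera('top');save(b,'side10.png');save(a,'top10.png')
cv2.imwrite('pics/top10c.png',cv2.cvtColor(cv2.resize(a['color'][100:260,200:360],None,fx=3.7,fy=3.7,interpolation=cv2.INTER_CUBIC),cv2.COLOR_RGB2BGR))
cv2.imwrite('pics/side10c.png',cv2.cvtColor(cv2.resize(b['color'][90:240,230:430],None,fx=4,fy=4,interpolation=cv2.INTER_CUBIC),cv2.COLOR_RGB2BGR))
hsv=cv2.cvtColor(a['color'],cv2.COLOR_RGB2HSV)
o=(hsv[...,0]>5)&(hsv[...,0]<20)&(hsv[...,1]>100);o[:, :258]=0;o[:,335:]=0;o[:130]=0;o[190:]=0
ys,xs=np.where(o);print(xs.min(),xs.max(),ys.min(),ys.max(),o.sum(),unproj(a,(xs.mean(),ys.mean()),.066))
for n,p in(('t',a),('s',b)):
    for r in env.trace(p,'shutter_knob'): print(n,r['confidence'],r['at'],r['pixels'].sum())
E
```

```text
t: 12.62
tcp_pos: [0.4124, 0.2965, 0.1948]
tool_rot: [0.005, 1.565, 0.002]
contact_force: [0.9, -0.2, -0.5]
grip_width: 0.0856
t 12.62 tcp [0.4124 0.2965 0.1948] yax yaw 89.88 xax [ 0.005  0.004 -1.   ] F [ 0.9 -0.2 -0.5] w 0.0856
302 306 159 167 27 [0.65060717 0.03631372 0.066     ]
t 0.91 [303.0, 159.1] 428
s 0.61 [368.6, 198.6] 429
```

View pics/side10c.png

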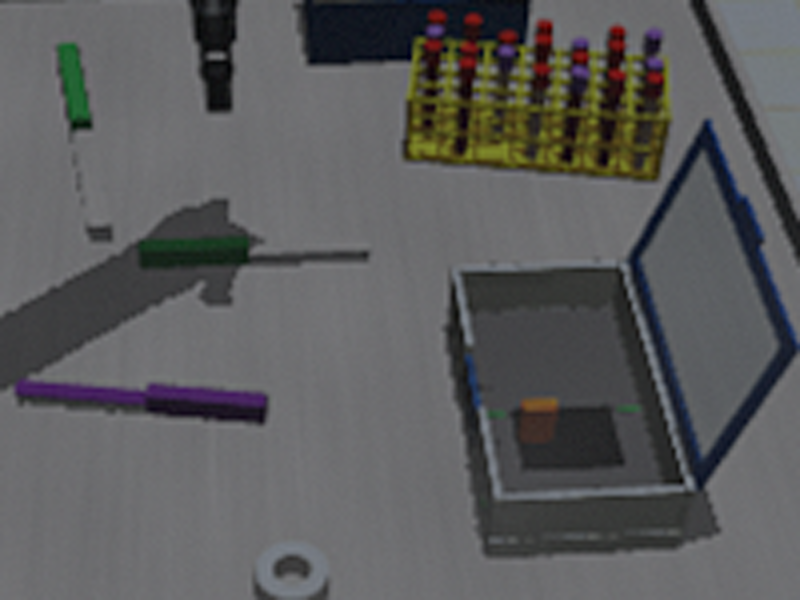

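View pics/top10c.png

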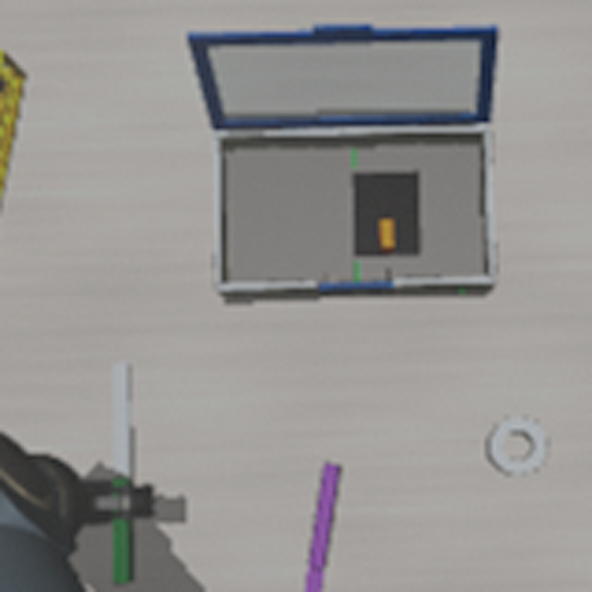

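The cover stays open and the spatula lies flat at side crop (250,250). The knob top is near world (0.652, 0.036). Next I go above the knob.

```bash
python3 -m handwheel '[[-1,[0.4,-0.45,0],0],[-1,[0.65,-0.7,0],0],[-1,[0.65,-0.7,0],0],[-1,[0.65,-0.7,-0.1],0],[-1,[0.65,-0.7,-0.3],0],[-1,[0.65,-0.7,-0.3],0],[-1,[0.65,-0.7,-0.3],0],[-1,[0.49,-0.55,-0.3],0],[-1,[0,0,0],0],[-1,[0,0,0],0]]' 50; python3 - <<'E'
from h import *
s=st()
print(((np.array([.652,.0363,.042])-s['tcp_pos'])/.05))
b=env.camera('side')
cv2.imwrite('pics/side11c.png',cv2.cvtColor(cv2.resize(b['color'][90:240,270:470],None,fx=4,fy=4,interpolation=cv2.INTER_CUBIC),cv2.COLOR_RGB2BGR))
E
```

```text
t: 14.08
tcp_pos: [0.6497, 0.0363, 0.1251]
tool_rot: [0.002, 1.573, -0.001]
contact_force: [-0.3, 0.8, -0.4]
grip_width: 0.0854
t 14.07 tcp [0.6497 0.0363 0.1251] yax yaw 89.91 xax [-0.003  0.001 -1.   ] F [-0.3  0.8 -0.4] w 0.0854
[ 4.67998599e-02  2.02169472e-04 -1.66230797e+00]
```

View pics/side11c.png

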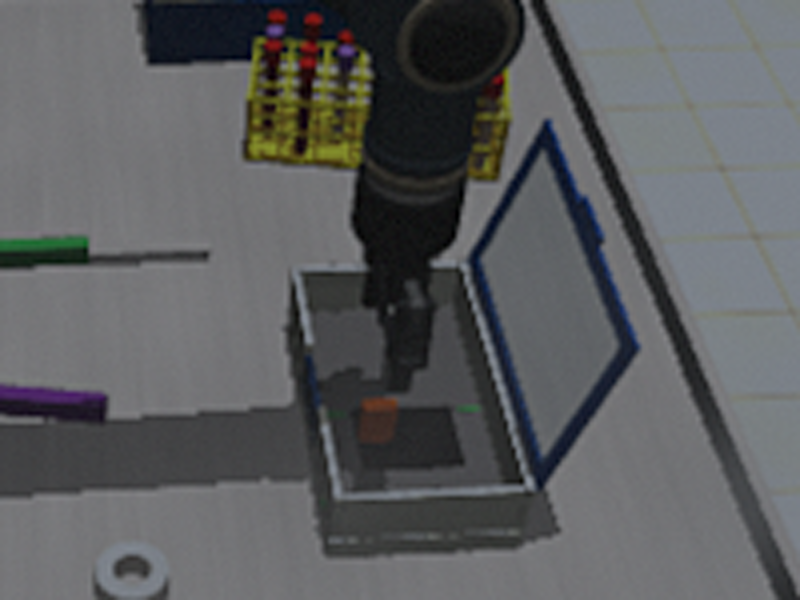

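```bash
python3 -m handwheel '[[-1,[0.05,0,-0.5],0],[-1,[0,0,-0.5],0],[-1,[0,0,-0.4],0],[-1,[0,0,-0.25],0],[-1,[0,0,0],0],[-1,[0,0,0],0]]'; python3 - <<'E'
from h import *
s=st()
b=env.camera('side');a=env.camera('top')
cv2.imwrite('pics/side12c.png',cv2.cvtColor(cv2.resize(b['color'][120:240,300:460],None,fx=5,fy=5,interpolation=cv2.INTER_CUBIC),cv2.COLOR_RGB2BGR))
E
```

```text
t: 14.88
tcp_pos: [0.6538, 0.0356, 0.0446]
tool_rot: [0.002, 1.569, -0.001]
contact_force: [-0.2, 0.3, -0.5]
grip_width: 0.0852
t 14.88 tcp [0.6538 0.0356 0.0446] yax yaw 89.88 xax [ 0.001  0.    -1.   ] F [-0.2  0.3 -0.5] w 0.0852
```

View pics/side12c.png

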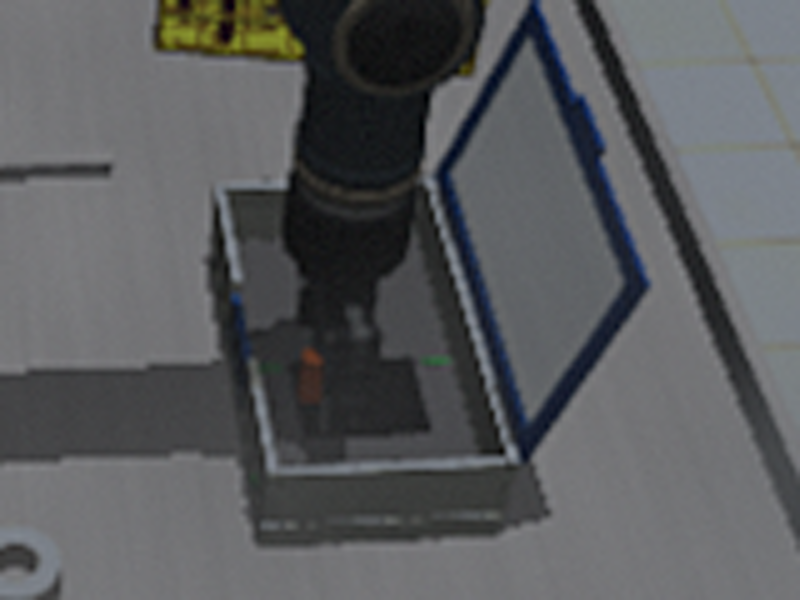

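```bash
python3 -m handwheel '[[1,[0,0,0],0],[1,[0,0,0],0],[1,[0,0,0],0],[1,[0,0,0],0],[1,[0,0,0],0]]' 50; python3 - <<'E'
from h import *
s=st()
E
```

```text
t: 15.6
tcp_pos: [0.6532, 0.0366, 0.044]
tool_rot: [0.002, 1.571, 0.0]
contact_force: [-0.8, 1.6, 1.1]
grip_width: 0.0113
t 15.6 tcp [0.6532 0.0366 0.044 ] yax yaw 89.95 xax [ 0.     0.001 -1.   ] F [-0.8  1.6  1.1] w 0.0113
```

```bash
python3 -m handwheel '[[1,[0,0.12,0],0],[1,[0,0.12,0],0],[1,[0,0.12,0],0],[1,[0,0.12,0],0],[1,[0,0,0],0],[1,[0,0,0],0]]'; python3 - <<'E'
from h import *
s=st()
b=env.camera('side');a=env.camera('top')
cv2.imwrite('pics/side13c.png',cv2.cvtColor(cv2.resize(b['color'][120:240,300:460],None,fx=5,fy=5,interpolation=cv2.INTER_CUBIC),cv2.COLOR_RGB2BGR))
E
```

```text
t: 16.35
tcp_pos: [0.6531, 0.0575, 0.044]
tool_rot: [0.0, 1.571, -0.004]
contact_force: [-1.4, -5.9, 3.4]
grip_width: 0.0109
t 16.35 tcp [0.6531 0.0575 0.044 ] yax yaw 89.83 xax [-0.    -0.003 -1.   ] F [-1.4 -5.9  3.4] w 0.0109
```

View pics/side13c.png

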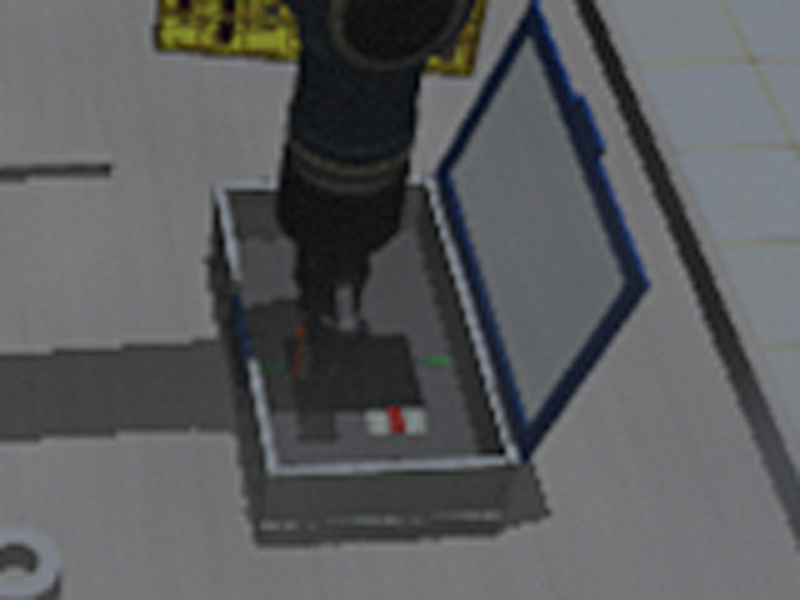

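```bash
python3 -m handwheel '[[1,[0,0.1,0],0],[1,[0,0.1,0],0],[1,[0,0,0],0],[1,[0,0,0],0],[1,[0,0,0],0]]'; python3 - <<'E'
from h import *
s=st()
b=env.camera('side');a=env.camera('top');save(a,'top14.png')
cv2.imwrite('pics/side14c.png',cv2.cvtColor(cv2.resize(b['color'][130:230,310:440],None,fx=6,fy=6,interpolation=cv2.INTER_CUBIC),cv2.COLOR_RGB2BGR))
cv2.imwrite('pics/top14c.png',cv2.cvtColor(cv2.resize(a['color'][100:200,240:350],None,fx=6,fy=6,interpolation=cv2.INTER_CUBIC),cv2.COLOR_RGB2BGR))
E
```

```text
t: 17.08
tcp_pos: [0.6531, 0.0663, 0.044]
tool_rot: [-0.0, 1.571, -0.006]
contact_force: [-1.5, -8.1, 4.2]
grip_width: 0.0116
t 17.07 tcp [0.6531 0.0663 0.044 ] yax yaw 89.79 xax [-0.001 -0.004 -1.   ] F [-1.5 -8.1  4.2] w 0.0116
```

View pics/side14c.png

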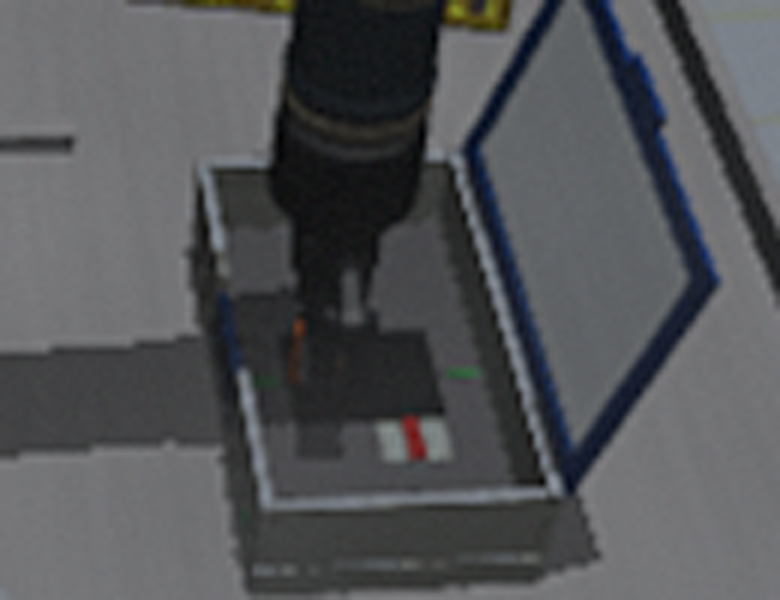

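View pics/top14c.png

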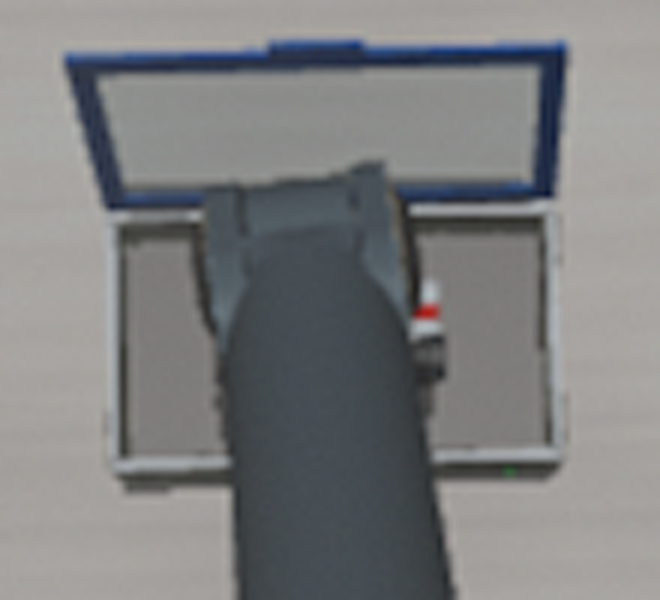

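```bash
python3 -m handwheel '[[1,[0,0,0],0],[1,[0,0,0],0],[1,[0,0,0],0],[1,[0,0,0],0],[1,[0,0,0],0],[1,[0,0,0],0]]'; python3 - <<'E'
from h import *
s=st()
b=env.camera('side')
def edge(img,u0,u1):
    g=cv2.cvtColor(img,cv2.COLOR_RGB2GRAY).astype(float);col=g[190:222,u0:u1].mean(1);d=np.diff(col);i=np.argmax(d);return 190+i+.5,np.round(col).astype(int).tolist()
i0=cv2.cvtColor(cv2.imread('pics/side10.png'),cv2.COLOR_BGR2RGB)
e0,c0=edge(i0,366,372);e1,c1=edge(b['color'],362,370);print(e0,e1,c0,c1)
print(unproj(b,(369,e0),.026),unproj(b,(366,e1),.026))
for y in(.0363,.0663,.0713,.0613): print(y,proj(b,[.653,y,.066]))
from h import cv2
for nm in('spatula',):
    for r in env.trace(b,nm): print(r['confidence'],r['at'])
save(b,'side15.png')
E
```

```text
t: 17.92
tcp_pos: [0.6531, 0.0663, 0.044]
tool_rot: [-0.0, 1.571, -0.006]
contact_force: [-1.6, -8.0, 4.4]
grip_width: 0.0112
t 17.93 tcp [0.6531 0.0663 0.044 ] yax yaw 89.79 xax [-0.    -0.004 -1.   ] F [-1.6 -8.   4.4] w 0.0112
212.5 212.5 [84, 76, 56, 42, 45, 45, 44, 45, 44, 44, 44, 42, 42, 43, 42, 42, 39, 58, 76, 74, 72, 68, 88, 117, 101, 55, 59, 60, 60, 60, 60, 58] [36, 36, 37, 37, 38, 38, 39, 39, 41, 38, 50, 63, 62, 63, 61, 60, 68, 77, 76, 76, 76, 73, 86, 120, 110, 56, 64, 64, 63, 62, 64, 62]
[ 0.66191997 -0.02235241  0.026     ] [ 0.65260959 -0.02180158  0.026     ]
0.0363 [364.56226461 190.06701784]
0.0663 [363.06606138 183.28901251]
0.0713 [362.8214911  182.18107571]
0.0613 [363.31198327 184.40307231]
0.79 [273.5, 192.8]
0.61 [250.7, 123.7]
0.57 [282.2, 152.7]
```

View pics/side15.png

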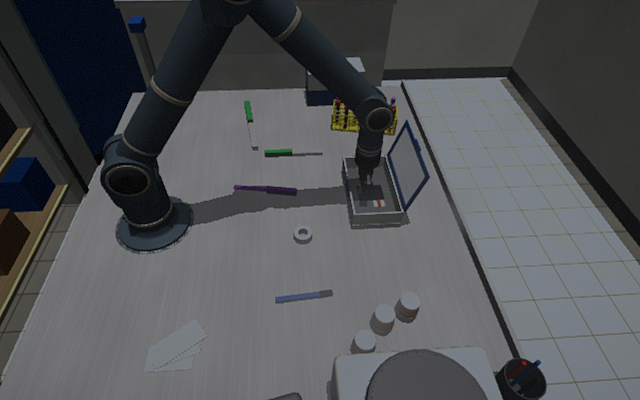

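The leaf's near edge moved 7 px, or about 30 mm. The TCP travelled 29.7 mm and the spring force reads 8 N, so all three agree on half travel.

```bash
python3 -c "
from cell import env
print(env.close_job())"
```

```text
the job is handed in; nothing more can be done
None
```

I did every step of the task and handed the job in at about 18 s of the 64 s limit. The job reports no verdict, so what follows rests on my own checks.

**What I did:**
- **Spatula and cover:** I took the smaller green-handled spatula, slid its blade through the notch under the lip and prised the cover up. I then swung it back to about 1.8 rad, estimated from where the blade tip ended up. The cover stayed open after the blade was withdrawn.
- **Setting down:** I lowered the spatula to the bench in the fingers, with about 2.5 N of bench reaction, before letting go. The next picture showed it lying flat.
- **Shutter:** I gripped the orange knob and slid it to half travel, and I am still holding it there with a 50 N grip setting.

**Last checks:**
- **Half travel:** The tool moved 29.7 mm along y. The 8.0 N spring reaction matches 30 mm, and the leaf edge moved about 7 px in the side picture, also about 30 mm.
- **Disagreement:** My automatic edge finder locked onto the housing rim and showed no movement, so I read the leaf edge from the pixel brightness values instead. The knob's own top was mostly hidden by the finger.
- **Other things:** In the last side picture the cups, marker and tape look unmoved; I did not measure them.

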